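# Close the end clips of a lidded dish box

## Task

The clear box of sauce dishes has its lid on, but its two blue end clips still stand open. With a fingertip, fold each clip down over the end of the box and press its edge in until it snaps beneath the box's rim and stays shut by itself. Do not lift the box or push it out of its place, and leave everything else on the bench undisturbed.

Things in the scene. Friction and masses are not known exactly. Their poses are not given: they have to be found in the camera images.
- dish_box: Clear food box, lid on, full of white dishes, about 3.4 kg, loose on the steel bench (slides at some 16 to 28 N of side push). 250 mm long along its y between the clip hinges, 170 mm wide, lid's top 100 mm above the bench. Origin: centre of its underside, z up. Under each end of the lid the rim's lip sticks out, 83 mm above the bench, 0.5 mm inside the hinge line; the walls are 10 mm inside it.
- left_clip (a joint): Angle (rad) of the blue clip at the box's +y end: 0 = hanging straight down, shut; 1.57 = level, straight out; grows as it opens and rises, at most 2.6. Starts at 1.7 to 2.4, pointing outward and up. Light hinge: stays about where it is put, but springs out from the last few tenths. The catch meets the lip at 0.37, snaps beneath it at 0.2 with 3 to 4 N inward push at the edge, then rests near 0.
- right_clip (a joint): Angle (rad) of the equal blue clip at the box's -y end, with the same zero, sense, start range and behaviour: 0 = shut, grows as it opens outward and up.
- left_clip_hinge (a point): Middle of the left clip's hinge line, 98 mm above the bench, 125 mm from the box's middle along the box's +y; the hinge line runs along the box's x.
- right_clip_hinge (a point): Middle of the right clip's hinge line, 98 mm above the bench, 125 mm from the box's middle along the box's -y.
- left_clip_edge (a point): Middle of the left clip's free edge. The clip is a blue plate 100 mm wide (along the box's x), 30 mm from hinge to free edge, 3 mm thick, its inner face on the hinge line; a catch bar on the inner face, 17 mm from the hinge, is 8 mm proud. Shut, the edge lies 68 mm above the bench and the outer face 3 mm outside the hinge line.
- right_clip_edge (a point): Middle of the right clip's free edge, 30 mm from its hinge; when shut it lies 68 mm above the bench.
- pepper_pot: Small pepper pot with a steel top, 48 mm across, 80 mm tall, standing loose near the side of the box that faces the robot. Leave alone. Origin: centre of its underside.
- sauce_bowl: Small white bowl, 90 mm across, 42 mm tall, loose, near the same side of the box. Leave alone. Origin: centre of its underside.
- spoon: Steel spoon 190 mm long lying on the bench along the box's far side. Leave alone. Origin: its middle.
- soy_bottle: Dark sauce bottle with a red cap, 66 mm across, 210 mm tall, loose, to the left of the box. Leave alone. Origin: centre of its underside.
- steel_cup: Steel cup, 72 mm across, 85 mm tall, loose, to the left of the box. Leave alone. Origin: centre of its underside.
- mixing_bowl: Steel mixing bowl, 200 mm across, 75 mm tall, loose, to the right of the box. Leave alone. Origin: centre of its underside.
- plates: Stack of white plates, 170 mm across, 49 mm tall, loose, to the right of the box. Leave alone. Origin: centre of its underside.

How it is judged:
At the end, for the whole second after the job is handed in: Both blue clips are snapped shut (each joint below 0.1 rad, its catch beneath the rim's lip) and stay so; the box stands flat and at rest on the bench within 40 mm of where it was (value of joint each of left_clip, right_clip below 0.1 rad and distance of dish_box from where it was at the start of the episode below 0.04 m and height (world z) of dish_box below 0.006 m and angle between dish_box's own z axis and vertical below 0.05 rad and linear speed of dish_box below 0.02 m/s); the robot touches nothing.
It fails at once if the box is lifted or tipped (height (world z) of dish_box above 0.015 m or angle between dish_box's own z axis and vertical above 0.12 rad).
It fails at once if the box is pushed more than 50 mm out of its place (distance of dish_box from where it was at the start of the episode above 0.05 m).
It fails at once if another thing on the bench is moved more than 25 mm or lifted (distance of any of pepper_pot, sauce_bowl, spoon, soy_bottle, steel_cup, mixing_bowl, plates from where it was at the start of the episode above 0.025 m).
It also fails if it takes over 48 s, if anything falls off the work surface, if the arm or the gripper's body presses on something with over 40 N, if the wrist force passes 120 N, or if a joint passes its speed limit or range.

## Robot

A 6-joint arm with a two-finger parallel gripper is mounted at the origin on the work surface. World frame = base frame: x ahead of the robot, y to its left, z up, the work surface at z = 0. Lengths are in m, angles in rad, forces in N, time in s.
With the tool pointing down it reaches from about 0.4 to 0.825 m from the base axis. Payload 7 kg.
Tool frame: the origin (TCP) lies between the finger pads; the fingertips stand 17 mm ahead of it and the grasp point (between the pads) lies 2 mm behind it; x points along the fingers, z is the direction in which the jaws open and shut, and the axes are right-handed (so a half turn about x gives the same grasp; the last joint's range is limited). The gripper opens to 88 mm and grips with 3 to 60 N. Pads are 19 mm wide; open, the fingers measure 130 mm over their backs; the gripper's body (78 mm by 193 mm) begins 47 mm behind the grasp point.
Start: joints at [-0.846, 0.359, 0.012, 0, -1.224, -0.288], TCP at [0.286, -0.612, 0.244] pointing down, gripper open.
Joint ranges: [-3.07, 3.07], [-1.43, 2.12], [-1.02, 1.25], [-3.03, 1.67], [-3.05, -0], [-3.03, 3.03]. Speed limits (rad/s): [2.39, 2.39, 3.01, 3.14, 3.14, 3.14].

## Interface

Orientations are given as [roll, pitch, yaw] about the fixed x, y, z axes, in that order (R = Rz(yaw) Ry(pitch) Rx(roll)).
In Python, from station import * gives the robot as it stands.
- The arm moves only by the tool step_arm, never from a script. Its argument "deltas" is a list of rows, each a list of 5 numbers: the shift along the tool's x, y, z in cm, then the turn about the tool's x in degrees, then the closure, from 0 (fully open) to 1 (shut). In form: [[dx, dy, dz, roll, fingers], ...]. A call has exactly 10 rows; each row is the pose to reach, as a shift and turn from the pose commanded when the call began, along the tool's axes at that moment; what a row does not reach only later rows make up. A row lasts 1/12 s, in which the tool goes at most 41.7 mm and 7.16 degrees, less where a joint would pass 70% of its speed; a pose out of reach is approached as far as the arm can. A call with a gripper value outside its range is refused whole. The fingers move at their own pace and stop on an object; "squeeze" is the grip in N (left out, the last holds). Time passes only in rows, so rows that repeat a pose let the fingers close, or fill a call up. It gives the time, the measured TCP pose, the force and the opening at its end, in the units of the state.
- get_state(): the state, without advancing time (a new reading comes with each control period).
- grab_frame(name): name is "scene" or "top"; returns a dict with "pixels" (420x560x3 uint8, red, green, blue), "range_z" (420x560 float32, m along the optical axis (not along the pixel's ray), 0 where there is no reading), "fx", "fy", "cx", "cy" (pixels), "view" (4x4, takes a point from world to camera coordinates). Camera axes: x right, y down, z forward; pixel columns grow to the right and rows downward; lengths in m; the calibration is good to about 2 mm. A picture is of the moment at which its call begins.
- job_done(): hands the job in, once; it reports no verdict.
Trained networks look in the newest picture that a camera, given by its name, has taken for a name from the list of things; names that differ only in an ending like _2 or _b are one class to them, and where a whole thing is asked for, a point or a joint stands for the part that bears it (a point fixed in the world has none). Each returns a list of dicts, best first, with "conf" (0 to 1); they miss things now and then, are a little off and sometimes report something else, mostly with a low value. They report only what shows in the picture. A call takes as long as a camera call.
- boxes_of(thing, camera): "extent" ([left, top, right, bottom] in pixels, round what is visible of it).
- masks_of(thing, camera): "mask" (420x560 bool, what is visible of it) and "extent" ([left, top, right, bottom] in pixels, round what is visible of it).
The state is a dict: "t": time; "q": joint angles; "qd": joint speeds; "joint_efforts": joint torques, N m; "eef_pos": TCP position; "ee_rot": TCP orientation; "force": force on the tool from outside, world axes, zero at the start; "moment": the same for the moment, N m; "width": finger opening in m.
Only numpy, scipy, OpenCV 4.12 (cv2) and the standard library are available. Lean on these libraries where they do the work, as an engineer would, in place of code of your own. Each camera call takes 0.05 s, during which the arm holds its last target.

## Working session

There is one attempt and no reset: what is moved stays moved. The work goes in short steps, Python scripts to look and compute and a tool call to move; the robot and the scene stay as the last step left them, time stands still between calls to the robot, and variables do not carry over. Pictures are saved under pics/ and viewed, and the job is handed in when it is done.

Besides the shell and the picture viewer there is one more tool, called after ">>>" by a JSON object that holds its "method" and its "body". step_arm: Moves the arm, as the interface text tells. Its arguments: {"type":"object","properties":{"deltas":{"type":"array"},"squeeze":{"type":"number"}},"required":["deltas"]}

```bash
mkdir -p pics; ls
python3 - <<'E'
from station import *
import cv2,numpy as np
print(get_state())
for n in ("scene","top"):
    f=grab_frame(n); cv2.imwrite(f"pics/{n}0.png",f["pixels"][:,:,::-1])
    print(n,f["fx"],f["cx"],f["cy"],np.round(f["view"],3).tolist())
    np.savez(f"{n}0.npz",**f)
    for t in ("dish_box","left_clip","right_clip","pepper_pot","sauce_bowl","soy_bottle","steel_cup","mixing_bowl","plates"):
        print(t,[(np.round(b["extent"]).tolist(),round(b["conf"],2)) for b in boxes_of(t,n)][:3])
E
```

```text
pics
{'t': 0.0, 'q': array([-8.45900858e-01,  3.59378442e-01,  1.10557579e-02, -3.29477164e-04,
       -1.22411474e+00, -2.88068593e-01]), 'qd': array([-0.00059502,  0.00011409,  0.00068375,  0.00129175, -0.00033372,
       -0.00201813]), 'joint_efforts': array([ 1.76365966e-04, -5.82722747e+01,  2.93052703e+01,  6.99711934e+00,
        6.84271901e-03, -1.30273766e-04]), 'eef_pos': array([ 0.28532283, -0.61121705,  0.24263051]), 'ee_rot': array([0.10155416, 1.56912625, 2.10906516]), 'force': array([1.23990565e-04, 3.21371545e-01, 5.88447956e-01]), 'moment': array([-0.02709475,  0.01680593,  0.04920478]), 'width': 0.08781686058057578}
scene 458.0787819706666 271.4656408205795 216.48170845662546 [[-0.315, 0.949, -0.006, 0.174], [0.694, 0.225, -0.683, -0.326], [-0.647, -0.219, -0.73, 1.563], [0.0, 0.0, 0.0, 1.0]]
dish_box [([205.0, 175.0, 327.0, 267.0], 0.65)]
left_clip [([298.0, 210.0, 326.0, 239.0], 0.63)]
right_clip [([208.0, 169.0, 234.0, 197.0], 0.86), ([265.0, 170.0, 296.0, 191.0], 0.6)]
pepper_pot [([303.0, 180.0, 318.0, 200.0], 0.76)]
sauce_bowl [([263.0, 167.0, 295.0, 191.0], 0
[... 304 characters left out ...]
31219213038 210.10416018776647 [[-0.007, -1.0, 0.011, 0.0], [-0.997, 0.006, -0.083, 0.564], [0.083, -0.012, -0.996, 1.067], [0.0, 0.0, 0.0, 1.0]]
dish_box [([225.0, 179.0, 345.0, 259.0], 0.69)]
left_clip [([224.0, 185.0, 243.0, 227.0], 0.61)]
right_clip [([331.0, 212.0, 349.0, 251.0], 0.68)]
pepper_pot [([244.0, 263.0, 263.0, 276.0], 0.84)]
sauce_bowl [([271.0, 268.0, 309.0, 298.0], 0.62)]
soy_bottle [([93.0, 256.0, 140.0, 281.0], 0.91)]
steel_cup [([104.0, 168.0, 138.0, 196.0], 0.71), ([327.0, 212.0, 350.0, 254.0], 0.28)]
mixing_bowl [([380.0, 143.0, 452.0, 218.0], 0.68)]
plates [([381.0, 143.0, 451.0, 218.0], 0.7), ([398.0, 241.0, 462.0, 308.0], 0.63), ([328.0, 210.0, 347.0, 251.0], 0.46)]
```

View pics/scene0.png

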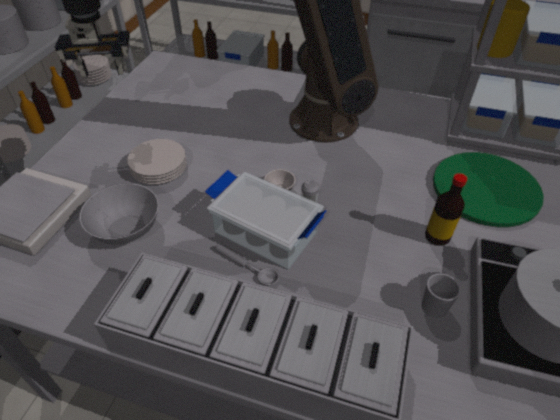

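View pics/top0.png

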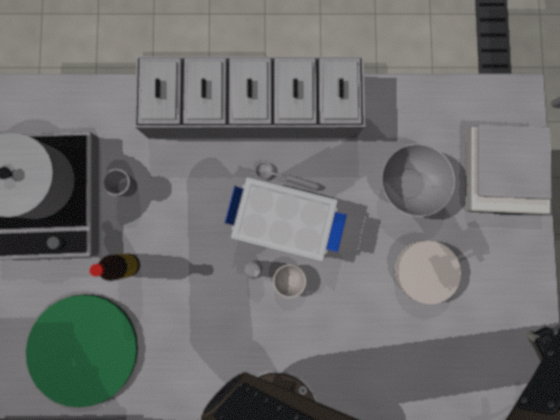

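```bash
cat > h.py <<'E'
import numpy as np,cv2
def cloud(f):
    z=f["range_z"]; v,u=np.mgrid[0:420,0:560]
    P=np.stack([(u-f["cx"])/f["fx"]*z,(v-f["cy"])/f["fy"]*z,z],-1)
    V=f["view"]; return (P-V[:3,3])@V[:3,:3]   # R^T (p-t)
def proj(f,p):
    V=f["view"]; c=V[:3,:3]@np.asarray(p)+V[:3,3]
    return np.array([f["fx"]*c[0]/c[2]+f["cx"],f["fy"]*c[1]/c[2]+f["cy"]])
E
python3 - <<'E'
from h import *
for n in ("scene","top"):
    f=dict(np.load(n+"0.npz")); P=cloud(f); im=f["pixels"]
    hsv=cv2.cvtColor(im,cv2.COLOR_RGB2HSV)
    m=((hsv[...,0]>95)&(hsv[...,0]<130)&(hsv[...,1]>110)).astype(np.uint8)
    k,l,s,c=cv2.connectedComponentsWithStats(m)
    for i in range(1,k):
        if s[i,4]<40: continue
        Q=P[(l==i)&(f["range_z"]>0)]
        mu=Q.mean(0);w,v=np.linalg.eigh(np.cov(Q.T))
        print(n,s[i].tolist(),np.round(mu,4),np.round(np.percentile(Q,[2,98],axis=0),3).tolist(),"axis",np.round(v[:,2],3),"nrm",np.round(v[:,0],3),np.round(np.sqrt(w),4))
E
```

```text
scene [537, 33, 23, 12, 214] [-0.0168  0.5678  0.3663] [[-0.021, 0.544, 0.354], [-0.011, 0.594, 0.379]] axis [-0.028  0.996 -0.08 ] nrm [ 0.998  0.024 -0.052] [0.0026 0.0074 0.0147]
scene [225, 53, 15, 7, 75] [-1.0697 -0.7883 -0.4198] [[-1.085, -0.837, -0.437], [-1.053, -0.744, -0.402]] axis [-0.024 -1.    -0.004] nrm [ 0.86  -0.019 -0.51 ] [0.007  0.0111 0.0273]
scene [476, 108, 29, 11, 207] [-0.0167  0.5016  0.1267] [[-0.021, 0.465, 0.114], [-0.012, 0.538, 0.139]] axis [-0.002  1.     0.005] nrm [ 0.998  0.002 -0.063] [0.0025 0.0074 0.0223]
scene [533, 117, 27, 11, 202] [-0.0163  0.6569  0.1271] [[-0.021, 0.624, 0.115], [-0.011, 0.69, 0.14]] axis [-0.002 -1.     0.02 ] nrm [ 0.993 -0.005 -0.12 ] [0.0025 0.0076 0.02  ]
scene [205, 170, 32, 29, 386] [ 0.5029 -0.156   0.1067] [[0.455, -0.177, 0.099], [0.548, -0.134, 0.115]] axis [-0.967  0.254 -0.003] nrm [0.102 0.397 0.912] [0.002  0.0092 0.0287]
scene [299, 210, 27, 28, 201] [0.5735 0.1101 0.1144] [[0.529, 0.092, 0.105], [0.617, 0.127, 0.125]] axis [-0.965  0.262 -0.003] nrm [-0.195 -0.709  0.678] [0.0033 0.0083 0.0274]
top [225, 187, 17, 37, 294] [0.5697 0.1054 0.1137] [[0.527, 0.089, 0.103], [0.614, 0.123, 0.125]] axis [-0.967  0.255  0.003] nrm [-0.19  -0.726  0.661] [0.0013 0.0079 0.0273]
top [327, 213, 19, 39, 454] [ 0.5002 -0.1586  0.1071] [[0.454, -0.179, 0.1], [0.546, -0.138, 0.115]] axis [-0.968  0.25   0.019] nrm [0.144 0.493 0.858] [0.0052 0.0091 0.0286]
```

The scene view shows the box at about (265,215), with open blue clips at (221,184) and (312,222). In the top view the clips are at (233,205) and (337,232). The bowls, plates and bottle are all well clear. Next I'll refine the box pose and work out the tool axes.

```bash
cat >> h.py <<'E'
from scipy.spatial.transform import Rotation as R
def clips(f):
    P=cloud(f);hsv=cv2.cvtColor(f["pixels"],cv2.COLOR_RGB2HSV)
    m=((hsv[...,0]>95)&(hsv[...,0]<130)&(hsv[...,1]>90)&(f["range_z"]>0))
    m&=(P[...,0]>.4)&(P[...,0]<.7)&(abs(P[...,1])<.25)&(P[...,2]>.03)
    return P,m
E
python3 - <<'E'
from h import *
from station import *
for n in ("scene","top"):
    f=dict(np.load(n+"0.npz")); P,m=clips(f)
    lid=(P[...,2]>.09)&(P[...,2]<.112)&(P[...,0]>.4)&(P[...,0]<.68)&(abs(P[...,1])<.2)&~cv2.dilate(m.astype(np.uint8),np.ones((3,3))).astype(bool)
    k,l,s,c=cv2.connectedComponentsWithStats(lid.astype(np.uint8)); i=1+s[1:,4].argmax()
    Q=P[l==i]; r=cv2.minAreaRect((Q[:,:2]*1000).astype(np.float32)); print(n,"lid",r,Q[:,2].mean())
    th=-0.257; bx=np.array([np.cos(th),np.sin(th)]);by=np.array([-bx[1],bx[0]])
    for sg in (1,-1):
        q=P[m&(np.sign(P[...,1]+.023)==sg)]; d=q[:,:2]-[.537,-.023]
        o=sg*(d@by)-.125; z=q[:,2]-.098; x=d@bx
        s=np.polyfit(o,z,1) ; print(sg,"x",np.percentile(x,[1,50,99]).round(4),"out",np.percentile(o,[1,50,99]).round(4),"z",np.percentile(z,[1,50,99]).round(4),s)
    for sg in (1,-1):
        print(proj(f,[*(np.array([.537,-.023])+sg*.125*by),.098]))
st=get_state(); r=R.from_euler("xyz",st["ee_rot"]).as_matrix(); print(r.round(4),st["q"])
E
```

```text
scene lid ((536.44091796875, -22.428390502929688), (252.39041137695312, 169.44496154785156), 75.53823852539062) 0.09792649064739246
1 x [-0.0479  0.0013  0.0483] out [0.001  0.014  0.0208] z [0.0057 0.0148 0.027 ] [0.89005844 0.00439672]
-1 x [-0.0488  0.0021  0.0485] out [-0.0036  0.0124  0.0271] z [0.0009 0.0085 0.0176] [0.42571025 0.0034801 ]
[307.95557526 226.62004266]
[224.82990781 188.04981014]
top lid ((534.9984130859375, -26.099090576171875), (254.67967224121094, 166.02200317382812), 75.3169937133789) 0.09827873664835178
1 x [-0.0471 -0.0007  0.0457] out [-0.002   0.0078  0.0173] z [0.0036 0.0154 0.0274] [1.03607046 0.00793556]
-1 x [-0.0498 -0.0012  0.0474] out [0.0009 0.0156 0.03  ] z [0.0017 0.0092 0.0184] [0.4317739  0.00268037]
[236.6982662  206.11989557]
[329.8528119  229.94368644]
[[-0.     -0.9061 -0.423 ]
 [-0.     -0.423   0.9061]
 [-1.      0.     -0.    ]] [-8.45901649e-01  3.58582250e-01  1.18645897e-02  2.07334305e-05
 -1.22407997e+00 -2.88127769e-01]
```

>>> {"method": "step_arm", "body": {"deltas": [[0, -1.5, 1.2, -3, 0.3], [0, -4, 3.3, -8, 0.6], [0, -7, 5.7, -14, 1], [0, -10, 8.2, -20, 1], [0, -13, 10.6, -26, 1], [0, -16, 13.1, -32, 1], [0, -19, 15.5, -38, 1], [0, -22, 18, -44, 1], [0, -25, 20.4, -50, 1], [0, -27, 22, -50.4, 1]], "squeeze": 20}}

```text
t: 1.83
eef_pos: [0.4381, -0.2955, 0.244]
ee_rot: [-2.93, 1.57, -0.035]
force: [0.5, -0.5, -0.1]
width: 0.0266
```

```bash
cat > w.py <<'E'
from h import *
from station import *
C=np.array([.536,-.0235]);th=-.2545
bx=np.array([np.cos(th),np.sin(th)]);by=np.array([-bx[1],bx[0]])
def where(sg):
    st=get_state(); r=R.from_euler("xyz",st["ee_rot"]).as_matrix()
    d=st["eef_pos"][:2]-C
    print("t",st["t"],"q",st["q"].round(2),"pos",st["eef_pos"].round(4),"out mm",1000*(sg*d@by-.125),"x mm",1000*d@bx,"tip z",1000*(st["eef_pos"][2]-.017),"F",st["force"].round(2),"Fbox",(st["force"][:2]@by).round(2),"w",st["width"].round(4))
    print("tool y,z ang to -by,-bx",np.degrees(np.arctan2(r[1,1],r[0,1])-np.arctan2(-by[1],-by[0])))
    print(r.round(3).tolist())
    tgt=np.array([*(C+sg*.147*by),st["eef_pos"][2]]); print("to o=22 in tool cm",(100*r.T@(tgt-st["eef_pos"])).round(2))
E
python3 -c "
from w import *
where(-1)"
```

```text
Traceback (most recent call last):
  File "w.py", line 8, in where
    print("t",st["t"],"q",st["q"].round(2),"pos",st["eef_pos"].round(4),"out mm",1000*(sg*d@by-.125),"x mm",1000*d@bx,"tip z",1000*(st["eef_pos"][2]-.017),"F",st["force"].round(2),"Fbox",(st["force"][:2]@by).round(2),"w",st["width"].round(4))
                                                                                                                                                                                                                             ^^^^^^^^^^^^^^^^^
AttributeError: 'float' object has no attribute 'round'
```

```bash
sed -i 's/st\["width"\].round(4)/st["width"]/' w.py; python3 -c "
from w import *
where(-1)"
```

```text
t 1.8333 q [-0.22  0.12 -0.31 -0.   -1.14 -0.02] pos [ 0.4381 -0.2955  0.244 ] out mm 162.90778891780084 x mm -26.2841123204593 tip z 227.00779458234481 F [ 0.51 -0.48 -0.09] Fbox -0.34 w 0.02657738440074818
tool y,z ang to -by,-bx 0.44319704190030246
[[0.001, -0.244, -0.97], [-0.0, -0.97, 0.244], [-1.0, -0.0, -0.001]]
to o=22 in tool cm [ 1.000e-02 -1.407e+01 -2.740e+00]
```

>>> {"method": "step_arm", "body": {"deltas": [[0, -2, -0.4, 0, 1], [0, -5, -1, 0, 1], [0, -8, -1.6, 0, 1], [0, -11, -2.2, 0, 1], [1, -13.3, -2.6, 0, 1], [3, -14.1, -2.7, 0, 1], [5, -14.1, -2.7, 0, 1], [7, -14.1, -2.7, 0, 1], [8.7, -14.1, -2.7, 0, 1], [9.2, -14.1, -2.7, 0, 1]]}}

```text
t: 2.67
eef_pos: [0.4972, -0.168, 0.1491]
ee_rot: [0.127, 1.567, 3.014]
force: [-0.6, 0.6, -0.0]
width: 0.0002
```

```bash
cat > look.py <<'E'
import sys
from w import *
where(int(sys.argv[2]))
ims=[]
for n in ("scene","top"):
    f=grab_frame(n); im=np.ascontiguousarray(f["pixels"][:,:,::-1])
    u,v=proj(f,[.536,-.0235,.1]).astype(int)
    ims.append(cv2.resize(im[v-90:v+90,u-90:u+90],(400,400),interpolation=cv2.INTER_CUBIC))
cv2.imwrite(f"pics/{sys.argv[1]}.png",np.hstack(ims))
E
python3 look.py a1 -1
```

```text
t 2.6667 q [ 0.05  0.2  -0.44 -0.   -0.93 -0.3 ] pos [ 0.4972 -0.168   0.1491] out mm 24.641728890689997 x mm -1.126722775092618 tip z 132.09886443379176 F [-0.62  0.62 -0.02] Fbox 0.44 w 0.0002478964663307698
tool y,z ang to -by,-bx 0.00023875863577467303
[[-0.004, -0.252, -0.968], [0.0, -0.968, 0.252], [-1.0, 0.0, 0.004]]
to o=22 in tool cm [-0.   -0.26 -0.11]
```

View pics/a1.png

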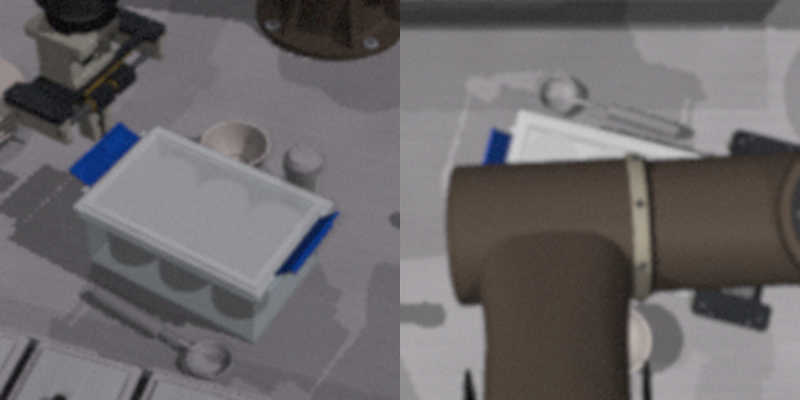

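Run:
```python
from w import *
f=grab_frame("scene"); st=get_state()
p=st["eef_pos"].copy(); im=np.ascontiguousarray(f["pixels"][:,:,::-1])
for dz in (-.017,0,.045):
    q=p+[0,0,dz]; uv=proj(f,q); print(dz,uv)
tip=proj(f,p-[0,0,.017])
hin=proj(f,[*(C-.125*by),.098]);print(tip,hin)
im2=cv2.resize(im[120:240,160:320],(800,600),interpolation=cv2.INTER_CUBIC)
for q,c in ((tip,(0,0,255)),(hin,(0,255,0))): cv2.circle(im2,tuple(((q-[160,120])*5).astype(int)),5,c,2)
cv2.imwrite("pics/a2.png",im2)
```

```text
-0.017 [215.72501317 173.94611963]
0 [215.0885931  168.92904142]
0.045 [213.33667189 155.11815437]
[215.72501317 173.94611963] [224.72604058 187.82815469]
```

View pics/a2.png

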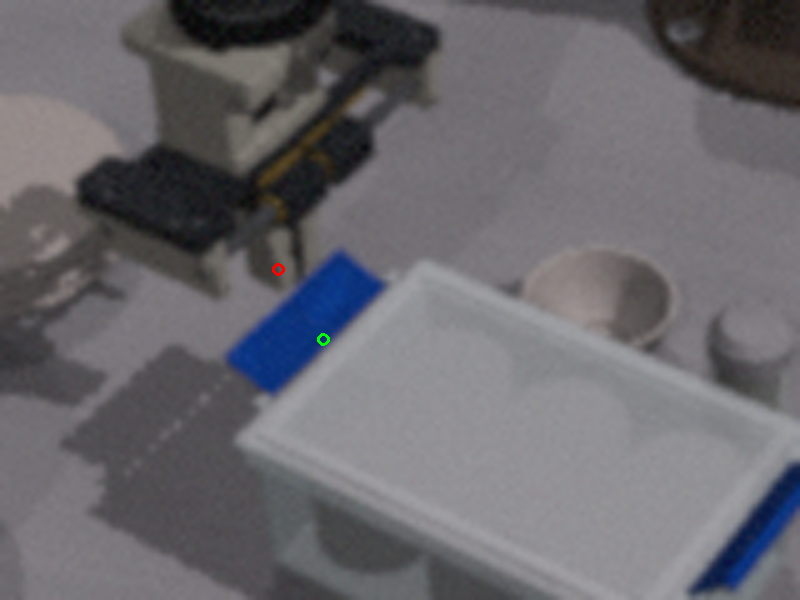

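>>> {"method": "step_arm", "body": {"deltas": [[0.3, 0, 0, 0, 1], [0.7, 0, 0, 0, 1], [1.1, 0, 0, 0, 1], [1.5, 0, 0, 0, 1], [1.9, 0, 0, 0, 1], [2.3, 0, 0, 0, 1], [2.7, 0, 0, 0, 1], [3.1, 0, 0, 0, 1], [3.5, 0, 0, 0, 1], [3.5, 0, 0, 0, 1]]}}

```text
t: 3.65
eef_pos: [0.4983, -0.1683, 0.1156]
ee_rot: [0.129, 1.57, 3.016]
force: [-0.1, -0.6, 0.5]
width: 0.0007
```

```bash
python3 look.py a3 -1
```

```text
t 3.65 q [ 0.05  0.24 -0.48 -0.   -0.85 -0.3 ] pos [ 0.4983 -0.1683  0.1156] out mm 24.643537281839045 x mm -0.021009241315478412 tip z 98.62565673341386 F [-0.08 -0.59  0.52] Fbox -0.59 w 0.0006820578793135713
tool y,z ang to -by,-bx -0.0011623390631481482
[[-0.001, -0.252, -0.968], [0.0, -0.968, 0.252], [-1.0, 0.0, 0.001]]
to o=22 in tool cm [-0.   -0.26 -0.  ]
```

View pics/a3.png

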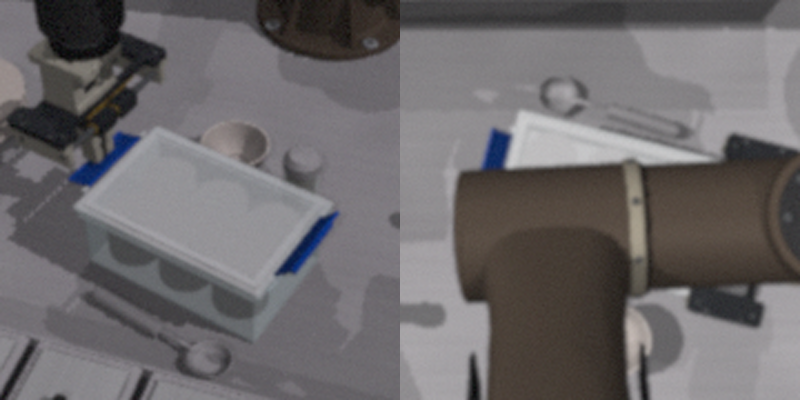

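The fingertip is on the right clip at crop (100,155) and the clip is about level. I'll keep pressing down.

>>> {"method": "step_arm", "body": {"deltas": [[0.3, -0.1, 0, 0, 1], [0.7, -0.2, 0, 0, 1], [1.1, -0.2, 0, 0, 1], [1.5, -0.2, 0, 0, 1], [1.9, -0.2, 0, 0, 1], [2.3, -0.2, 0, 0, 1], [2.7, -0.2, 0, 0, 1], [3.1, -0.2, 0, 0, 1], [3.4, -0.2, 0, 0, 1], [3.4, -0.2, 0, 0, 1]]}}

```text
t: 4.58
eef_pos: [0.4992, -0.1667, 0.0821]
ee_rot: [1.348, 1.57, -2.048]
force: [0.6, -2.5, 0.3]
width: 0.0003
```

```bash
python3 look.py a4 -1
```

```text
t 4.5833 q [ 0.05  0.28 -0.52  0.   -0.77 -0.31] pos [ 0.4992 -0.1667  0.0821] out mm 22.81507195682683 x mm 0.4786473290070318 tip z 65.10371889548358 F [ 0.64 -2.47  0.28] Fbox -2.23 w 0.0003081495574889466
tool y,z ang to -by,-bx 0.008300154124967547
[[-0.0, -0.252, -0.968], [-0.0, -0.968, 0.252], [-1.0, 0.0, 0.0]]
to o=22 in tool cm [-0.   -0.08  0.05]
```

View pics/a4.png

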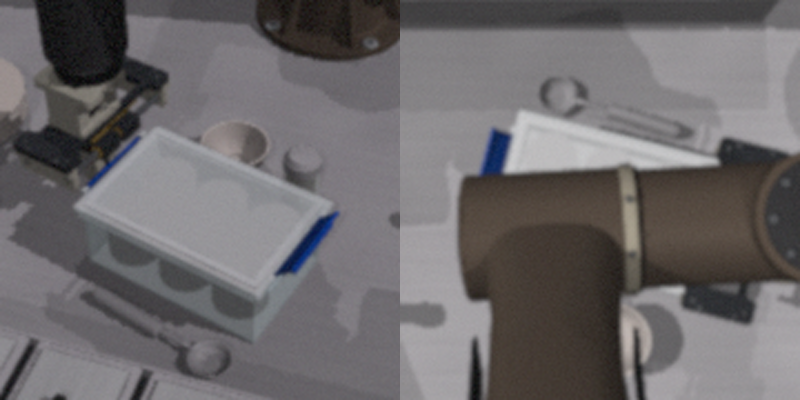

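The clip is folded below level, and the finger's side feels about 2.2 N from it. Now I'll press inward.

>>> {"method": "step_arm", "body": {"deltas": [[0, -0.15, 0, 0, 1], [0, -0.3, 0, 0, 1], [0, -0.45, 0, 0, 1], [0, -0.6, 0, 0, 1], [0, -0.7, 0, 0, 1], [0, -0.8, 0, 0, 1], [0, -0.9, 0, 0, 1], [0, -1.0, 0, 0, 1], [0, -1.05, 0, 0, 1], [0, -1.05, 0, 0, 1]]}}

```text
t: 5.52
eef_pos: [0.4998, -0.1589, 0.0823]
ee_rot: [0.936, 1.565, -2.46]
force: [-3.2, -22.3, -2.6]
width: 0.0005
```

```bash
python3 look.py a5 -1
```

```text
t 5.5167 q [ 0.07  0.28 -0.52  0.   -0.77 -0.33] pos [ 0.4998 -0.1589  0.0823] out mm 15.189320906176112 x mm -0.8947143791754132 tip z 65.34955000458643 F [ -3.15 -22.25  -2.55] Fbox -22.33 w 0.0005189593711872432
tool y,z ang to -by,-bx 0.01454134243891418
[[-0.004, -0.252, -0.968], [-0.003, -0.968, 0.252], [-1.0, 0.004, 0.003]]
to o=22 in tool cm [ 0.    0.68 -0.09]
```

View pics/a5.png

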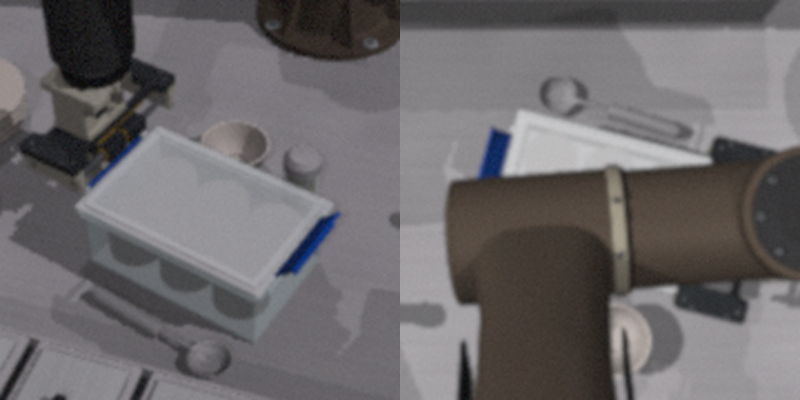

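The force rose to 22 N, so the clip is probably shut and against its stop. I'll back off and look.

>>> {"method": "step_arm", "body": {"deltas": [[0, 0.5, 0, 0, 1], [0, 1, 0, 0, 1], [0, 2, 0, 0, 1], [0, 3, 0, 0, 1], [0, 4, 0, 0, 1], [-1, 5, 0, 0, 1], [-3, 5, 0, 0, 1], [-5, 5, 0, 0, 1], [-7, 5, 0, 0, 1], [-8, 5, 0, 0, 1]]}}

```text
t: 6.45
eef_pos: [0.4902, -0.2056, 0.1657]
ee_rot: [-3.079, 1.567, -0.192]
force: [0.1, 0.5, -0.1]
width: 0.0006
```

Run:
```python
from w import *
where(-1)
f=grab_frame("scene"); im=np.ascontiguousarray(f["pixels"][:,:,::-1])
cv2.imwrite("pics/a6.png",cv2.resize(im[150:270,190:350],(800,600),interpolation=cv2.INTER_CUBIC))
P,m=clips(f)
for sg in (1,-1):
    q=P[m&(np.sign(P[...,1]+.023)==sg)]
    if len(q)==0: print(sg,"none");continue
    d=q[:,:2]-C; print(sg,len(q),"out",np.percentile(1000*(sg*d@by-.125),[2,50,98]).round(1),"z",np.percentile(1000*q[:,2],[2,50,98]).round(1))
lid=(P[...,2]>.09)&(P[...,2]<.112)&(P[...,0]>.4)&(P[...,0]<.68)&(abs(P[...,1])<.2)&~cv2.dilate(m.astype(np.uint8),np.ones((3,3))).astype(bool)
k,l,s,c=cv2.connectedComponentsWithStats(lid.astype(np.uint8)); i=1+s[1:,4].argmax()
print(cv2.minAreaRect((P[l==i][:,:2]*1000).astype(np.float32)))
```

```text
t 6.45 q [-0.03  0.19 -0.42  0.   -0.96 -0.23] pos [ 0.4902 -0.2056  0.1657] out mm 62.79697128612843 x mm 1.523912739845927 tip z 148.72932791051218 F [ 0.09  0.46 -0.09] Fbox 0.47 w 0.0005652434746987739
tool y,z ang to -by,-bx 0.00045287866773934237
[[0.004, -0.252, -0.968], [-0.001, -0.968, 0.252], [-1.0, -0.0, -0.004]]
to o=22 in tool cm [ 0.   -4.08  0.15]
1 218 out [ 1.  14.5 22.3] z [101.5 112.8 123.9]
-1 122 out [-4.9  0.4 61.2] z [ 95.9 102.9 448.1]
((535.5654296875, -21.60162353515625), (253.85585021972656, 170.27490234375), 75.49884033203125)
```

View pics/a6.png

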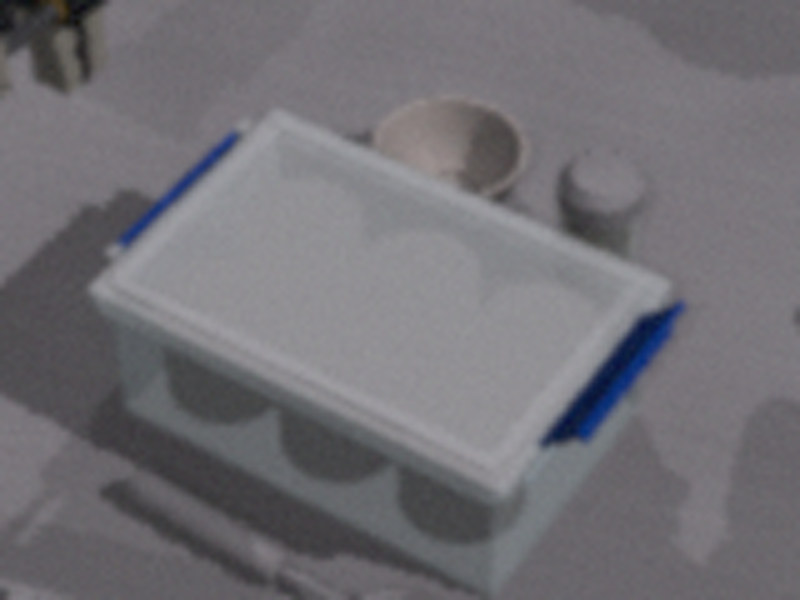

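The right clip is shut: only its thin top edge shows along (180,190), and the box is within about 2 mm of its start. Next I'll cross over to the left clip at (620,380).

>>> {"method": "step_arm", "body": {"deltas": [[-1, 0, 0, 0, 1], [-2.5, -2, 0, 0, 1], [-2.5, -5.5, 0, 0, 1], [-2.5, -9, 0, 0, 1], [-2.5, -12.5, 0.1, 0, 1], [-2.5, -16, 0.1, 0, 1], [-2.5, -19.5, 0.1, 0, 1], [-2.5, -23, 0.1, 0, 1], [-2.5, -26, 0.1, 0, 1], [-2.5, -28, 0.1, 0, 1]]}}

```text
t: 7.33
eef_pos: [0.559, 0.069, 0.1872]
ee_rot: [0.482, 1.57, -2.912]
force: [0.6, -1.1, 0.2]
width: 0.0003
```

>>> {"method": "step_arm", "body": {"deltas": [[0, -2, 0, 0, 1], [0, -4, 0, 0, 1], [0, -5, 0, 0, 1], [0, -5.6, 0, 0, 1], [0, -5.8, 0, 0, 1], [0, -5.8, 0, 0, 1], [0, -5.8, 0, 0, 1], [0, -5.8, 0, 0, 1], [0, -5.8, 0, 0, 1], [0, -5.8, 0, 0, 1]]}}

```text
t: 8.17
eef_pos: [0.5733, 0.1221, 0.1877]
ee_rot: [-2.295, 1.571, 0.591]
force: [0.0, 0.6, -0.4]
width: 0.0004
```

```bash
python3 look.py b1 1
```

```text
t 8.1667 q [ 0.54  0.26 -0.27 -0.   -1.05 -0.8 ] pos [0.5733 0.1221 0.1877] out mm 25.329778709838685 x mm -0.5509962842768864 tip z 170.73135617654444 F [ 0.04  0.59 -0.36] Fbox 0.58 w 0.0004189574264630709
tool y,z ang to -by,-bx -0.03269810098898979
[[0.0, -0.252, -0.968], [0.0, -0.968, 0.252], [-1.0, -0.0, -0.0]]
to o=22 in tool cm [-0.    0.33 -0.06]
```

View pics/b1.png

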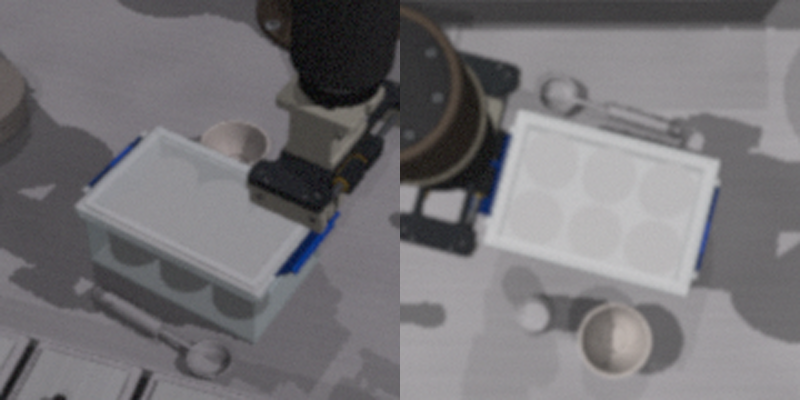

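The gripper now hangs over the left clip, and the right clip lies shut at crop (705,230) in the top view. I'll press down.

>>> {"method": "step_arm", "body": {"deltas": [[1, 0.1, 0, 0, 1], [2.2, 0.1, 0, 0, 1], [3.2, 0.1, 0, 0, 1], [4, 0.1, 0, 0, 1], [4.6, 0.1, 0, 0, 1], [5.1, 0.1, 0, 0, 1], [5.6, 0.1, 0, 0, 1], [6.1, 0.1, 0, 0, 1], [6.6, 0.1, 0, 0, 1], [7.0, 0.1, 0, 0, 1]]}}

```text
t: 9.1
eef_pos: [0.5729, 0.1216, 0.1169]
ee_rot: [0.744, 1.57, -2.652]
force: [-0.5, 0.4, 1.0]
width: 0.0007
```

>>> {"method": "step_arm", "body": {"deltas": [[0.4, 0.1, 0, 0, 1], [0.8, 0.1, 0, 0, 1], [1.2, 0.1, 0, 0, 1], [1.6, 0.1, 0, 0, 1], [2, 0.1, 0, 0, 1], [2.4, 0.1, 0, 0, 1], [2.8, 0.1, 0, 0, 1], [3.2, 0.1, 0, 0, 1], [3.6, 0.1, 0, 0, 1], [3.6, 0.1, 0, 0, 1]]}}

```text
t: 9.93
eef_pos: [0.5734, 0.1213, 0.0811]
ee_rot: [-2.232, 1.569, 0.656]
force: [2.3, 2.7, -0.7]
width: 0.0005
```

```bash
python3 look.py b2 1
```

```text
t 9.9333 q [ 0.54  0.37 -0.39 -0.   -0.81 -0.8 ] pos [0.5734 0.1213 0.0811] out mm 24.571958131898608 x mm -0.25865823751615746 tip z 64.08673637584025 F [ 2.3   2.68 -0.73] Fbox 3.17 w 0.000538110537594618
tool y,z ang to -by,-bx 0.015553814109976728
[[0.001, -0.251, -0.968], [0.001, -0.968, 0.251], [-1.0, -0.001, -0.001]]
to o=22 in tool cm [-0.    0.26 -0.03]
```

View pics/b2.png

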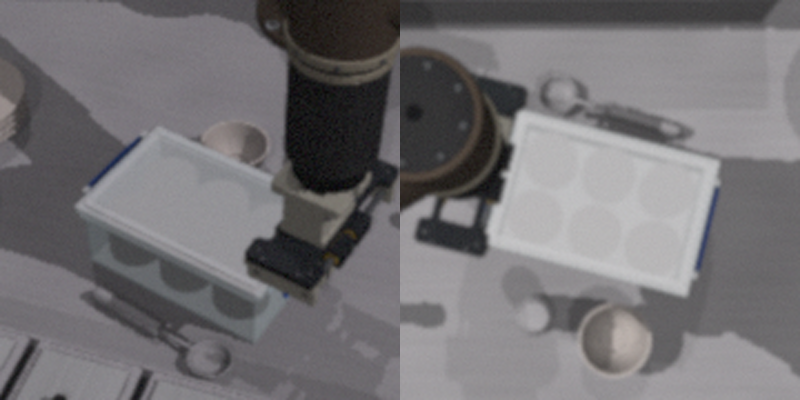

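>>> {"method": "step_arm", "body": {"deltas": [[0, 0.15, 0, 0, 1], [0, 0.3, 0, 0, 1], [0, 0.4, 0, 0, 1], [0, 0.5, 0, 0, 1], [0, 0.6, 0, 0, 1], [0, 0.7, 0, 0, 1], [0, 0.8, 0, 0, 1], [0, 0.9, 0, 0, 1], [0, 1.0, 0, 0, 1], [0, 1.0, 0, 0, 1]]}}

```text
t: 10.87
eef_pos: [0.5703, 0.1119, 0.0815]
ee_rot: [-1.594, 1.569, 1.293]
force: [-0.4, 7.7, -1.8]
width: 0.0006
```

```bash
python3 -c "
from w import *
where(1)"
```

```text
t 10.8667 q [ 0.53  0.36 -0.4  -0.   -0.81 -0.78] pos [0.5703 0.1119 0.0815] out mm 14.721017654111046 x mm -0.9026477083958658 tip z 64.49780868671374 F [-0.38  7.73 -1.84] Fbox 7.38 w 0.0005630099793943812
tool y,z ang to -by,-bx -0.019728024623617276
[[0.0, -0.252, -0.968], [0.002, -0.968, 0.252], [-1.0, -0.002, -0.0]]
to o=22 in tool cm [ 0.   -0.73 -0.09]
```

>>> {"method": "step_arm", "body": {"deltas": [[0, 0.05, 0, 0, 1], [0, 0.1, 0, 0, 1], [0, 0.15, 0, 0, 1], [0, 0.2, 0, 0, 1], [0, 0.25, 0, 0, 1], [0, 0.25, 0, 0, 1], [0, 0.25, 0, 0, 1], [0, 0.25, 0, 0, 1], [0, 0.25, 0, 0, 1], [0, 0.25, 0, 0, 1]]}}

```text
t: 11.7
eef_pos: [0.5703, 0.1115, 0.0815]
ee_rot: [-1.784, 1.566, 1.103]
force: [-0.9, 16.0, -4.2]
width: 0.0009
```

```bash
python3 -c "
from w import *
where(1)"
```

```text
t 11.7 q [ 0.53  0.36 -0.4  -0.   -0.81 -0.78] pos [0.5703 0.1115 0.0815] out mm 14.235615035307875 x mm -0.8150914162480325 tip z 64.49193074858229 F [-0.93 16.03 -4.18] Fbox 15.28 w 0.0009287601303125049
tool y,z ang to -by,-bx 0.005016255458245636
[[0.002, -0.252, -0.968], [0.004, -0.968, 0.252], [-1.0, -0.004, -0.001]]
to o=22 in tool cm [ 0.   -0.78 -0.08]
```

The finger is at a hard stop: 0.5 mm of travel added 8 N, so the clip is shut. I'll retreat outward and up, then check.

>>> {"method": "step_arm", "body": {"deltas": [[0, -0.5, 0, 0, 1], [0, -1, 0, 0, 1], [0, -2, 0, 0, 1], [0, -3, 0, 0, 1], [0, -4, 0, 0, 1], [-1, -5, 0, 0, 1], [-4, -5, 0, 0, 1], [-7, -5, 0, 0, 1], [-10, -5, 0, 0, 1], [-12, -5, 0, 0, 1]]}}

```text
t: 12.53
eef_pos: [0.5833, 0.1579, 0.2047]
ee_rot: [-2.646, 1.568, 0.242]
force: [0.9, -0.4, -0.3]
width: 0.0006
```

>>> {"method": "step_arm", "body": {"deltas": [[-1, 0, -1, 0, 1], [-3, 0, 2, 0, 1], [-5, 0, 5, 0, 1], [-6, 0, 8, 0, 1], [-6, 0, 11, 0, 1], [-6, 0, 13, 0, 1], [-6, 0, 14, 0, 1], [-6, 0, 14, 0, 1], [-6, 0, 14, 0, 1], [-6, 0, 14, 0, 1]]}}

```text
t: 13.37
eef_pos: [0.4475, 0.1926, 0.2616]
ee_rot: [2.371, 1.57, -1.025]
force: [-0.3, -0.8, 0.6]
width: 0.0007
```

```bash
python3 look.py c1 1
python3 - <<'E'
from w import *
for n in ("scene","top"):
    f=grab_frame(n);P,m=clips(f); f0=dict(np.load(n+"0.npz"))
    for sg in (1,-1):
        q=P[m&(np.sign(P[...,1]+.023)==sg)&(P[...,2]<.15)]
        if len(q)==0: print(sg,"none");continue
        d=q[:,:2]-C; print(n,sg,len(q),"out",np.percentile(1000*(sg*d@by-.125),[2,50,98]).round(1),"z",np.percentile(1000*q[:,2],[2,50,98]).round(1))
    lid=(P[...,2]>.09)&(P[...,2]<.112)&(P[...,0]>.4)&(P[...,0]<.68)&(abs(P[...,1])<.2)&~cv2.dilate(m.astype(np.uint8),np.ones((3,3))).astype(bool)
    k,l,s,c=cv2.connectedComponentsWithStats(lid.astype(np.uint8)); i=1+s[1:,4].argmax()
    print(cv2.minAreaRect((P[l==i][:,:2]*1000).astype(np.float32)),P[l==i][:,2].mean())
    im=f["pixels"];cv2.imwrite(f"pics/{n}_end.png",im[:,:,::-1])
E
```

```text
t 13.3667 q [ 0.81  0.03 -0.36  0.   -1.18 -1.07] pos [0.4475 0.1926 0.2616] out mm 61.83958802452555 x mm -140.03643997311377 tip z 244.5508664855121 F [-0.31 -0.75  0.62] Fbox -0.81 w 0.0007191368066484455
tool y,z ang to -by,-bx 0.022527052765202192
[[0.0, -0.251, -0.968], [-0.0, -0.968, 0.251], [-1.0, 0.0, -0.0]]
to o=22 in tool cm [  0.     3.99 -14.  ]
scene 1 217 out [1.2 4.2 6. ] z [ 69.6  88.2 102.8]
scene -1 62 out [-4.2 -1.3  2.2] z [ 93.7 100.1 103.1]
((535.7745971679688, -22.012451171875), (253.75270080566406, 169.52371215820312), 74.91094207763672) 0.09794883147463782
top 1 37 out [-1.   0.5  1.8] z [ 97.5 100.  103.3]
top -1 60 out [0.1 1.9 4.4] z [ 97.  100.7 104.2]
((535.0255737304688, -24.93377685546875), (252.98812866210938, 166.00538635253906), 75.1437759399414) 0.09825615783425579
```

View pics/c1.png

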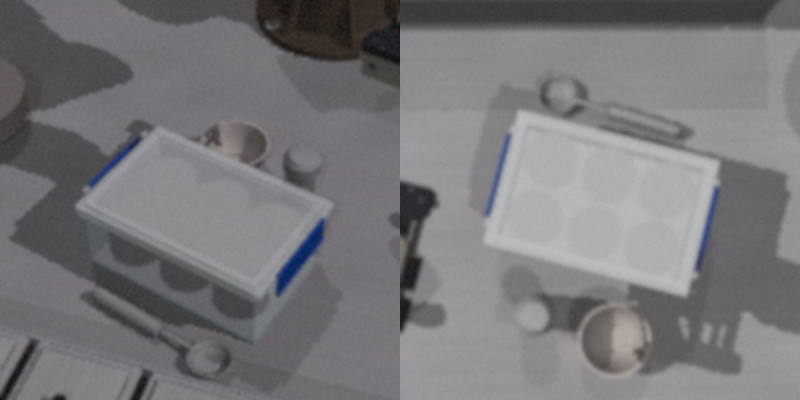

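View pics/scene_end.png

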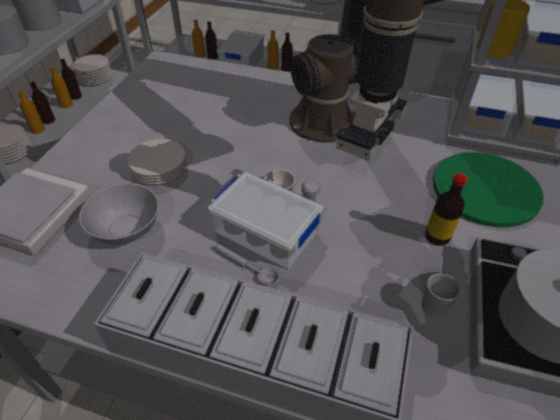

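Both clips lie flat against the box ends. In the scene view the left one spans z 70–103 mm at 1–6 mm out, and the top view sees no outward-leaning face on either clip. The box and the other things are where they started, and the arm is clear.

```bash
python3 -c "
from station import *
print(job_done())"
```

```text
the job is handed in; nothing more can be done
None
```

I folded both clips down and pressed them in with the closed fingertip. I then backed the arm clear and handed the job in at about 13.5 s of the 48 s allowed. The hand-in gives no verdict, so what follows rests on my own checks.

- **Clips:** after I let go, both clips lay upright against the box ends.
    - **Left:** the outer face showed in the scene view, from 70 to 103 mm above the bench and 1–6 mm outside the hinge line.
    - **Right:** I could only judge this one indirectly. Both cameras saw just its top edge, 93–104 mm up, where a clip that had not snapped would have shown a face leaning outward.
- **Pressing force:** the finger came to a hard stop each time. The right clip reached about 22 N, which is within the box's sliding range, so the box may have slipped slightly. The left reached about 15 N.
- **Box:** it is within about 1–2 mm of where it started, which is no more than the camera calibration error, and its lid is still at the same height.
- **Other things:** everything else looks where it was in the final pictures, though I did not measure each one. The last force reading was about 1 N with nothing touching.

The two cameras disagreed by 2–3 mm on the box's position, but no check failed.

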